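Lean a soldering board behind the lamp foot on the hearth

ROBOT

A 6-joint arm with a two-finger parallel gripper is mounted at the origin on the work surface. World frame = base frame: x ahead of the robot, y to its left, z up, the work surface at z = 0. Lengths are in m, angles in rad, forces in N, time in s.
With the tool pointing down it reaches from about 0.35 to 0.85 m from the base axis. Payload 8.1 kg.
Tool frame: the origin (TCP) lies midway between the tips of the shut fingers; the grasp point (between the pads) lies 19 mm behind it; z points along the fingers, y is the line along which they close (so a half turn about z gives the same grasp; the last joint's range is limited). The gripper opens to 93 mm and grips with 3 to 60 N. Pads are 15 mm wide; open, the fingers measure 128 mm over their backs; the gripper's body (75 mm by 188 mm) begins 65 mm behind the grasp point.
Start: joints at [1.085, 0.13, 1.488, -0, 1.523, -0.085], TCP at [0.234, 0.552, 0.219] pointing down, gripper open.
Joint ranges: [-2.96, 2.96], [-0.89, 2.26], [0.02, 2.5], [-1.34, 4.48], [0, 2.73], [-2.66, 2.66]. Speed limits (rad/s): [2.39, 2.39, 2.79, 3.14, 3.14, 3.14].

INTERFACE

Orientations are given as a rotation vector (axis times angle).
In Python, from plant import robot, cams gives the robot as it stands. The module is installed in compiled form; this text tells all that it offers.
- The arm moves only by the tool play_rows, never from a script. Its arguments are lists of equal length, an entry for each row: "slide": the shift along the tool's x, y, z scaled (see below), a list of three; "twist": the turn, a rotation vector about the tool's x, y, z scaled (see below), a list of three. A call has exactly 8 rows; each row shifts and turns the commanded pose from where the row before left it, along the tool's axes as they then stand; what a row does not reach is not made up. The controller multiplies each number of a shift by 25 cm and each number of a turn by 60 degrees. A row lasts 1/10 s, in which the tool goes at most 50 mm and 8.59 degrees, less where a joint would pass 70% of its speed; a pose out of reach is approached as far as the arm can. A call with a number of a shift or a turn outside -1 to 1 is refused whole. A call with a gripper value outside its range is refused whole. "fingers" is the closure, from -1 (fully open) to 1 (shut), set as the call begins (left out, the last holds). The fingers move at their own pace and stop on an object; "force" is the grip in N (left out, the last holds). Time passes only in rows, so rows that do not move let the fingers close, or fill a call up. It gives the time, the measured TCP pose, the force, the opening and the grip force at its end, in the units of the state.
- robot.read_state(): the state, without advancing time (a new reading comes with each control period).
- cams.read_camera(name): name is "side" or "top" or "wrist"; returns (picture, depth): 480x640x3 uint8, red, green, blue; 480x640 float32, m along the optical axis (not along the pixel's ray), 0 where there is no reading.
- cams.get_calibration(name): a dict with "fx", "fy", "cx", "cy" (pixels), "world_from_camera" (4x4, takes a point from camera to world coordinates). Camera axes: x right, y down, z forward; pixel columns grow to the right and rows downward; lengths in m; the calibration is good to about 2 mm. A picture is of the moment at which its call begins: read the wrist's pose just before it. get_calibration takes no time and is no camera call; for the wrist camera it gives the pose at the moment of the call.
- robot.close_job(): hands the job in; it is judged then, once.
The state is a dict: "t": time; "q": joint angles; "dq": joint speeds; "joint_torque": joint torques, N m; "tool_pos": TCP position; "orientation": TCP orientation; "force": force on the tool from outside, world axes, zero at the start; "wrist_torque": the same for the moment, N m; "opening": finger opening in m; "gripper_force": force on a finger pad.
Only numpy, scipy, OpenCV 4.12 (cv2) and the standard library are available. Lean on these libraries where they do the work, as an engineer would, in place of code of your own. Each camera call takes 0.05 s, during which the arm holds its last target. There are 200 camera calls.

TASK

Build a reflector behind the brass lamp foot on the cold hearth, on the side of the tray's raised back: stand the firebrick on the tray on its long edge, centred behind the foot and parallel to the raised back. Then take the whole soldering board (not the offcut) from the rack and lean it back about 20 degrees against the top of the brick, square to the lamp foot and centred on it, with its bottom edge on the tray about 30 mm behind the foot. The board is brittle, so set its edge down gently before you let go, and leave the lamp foot and everything else where it is.

Things in the scene. Friction and masses are not known exactly. Their poses are not given: they have to be found in the camera images.
- hearth: Fixed bench hearth: dark sheet-steel tray on short feet, 346 x 356 mm (x, y), lined with brown tiles. Origin: its centre, at bench level; y points to its raised back, z up. The flat lined floor, 340 x 350 mm, is 22 mm above the origin. Low rim on three sides, 30 mm above the bench; the raised back, at y = +177 mm, is 71 mm above the bench.
- lamp_foot: Loose brass lamp foot, 0.6 kg, standing on the tray: 100 x 100 mm square plate with turned centre and short upright tube, 75 mm high. Origin: centre of its underside, on the tray floor; axes parallel to the tray's (y to the raised back), so its rear edge is at y = +50 mm. It stays where it is.
- brick: Loose cream insulating firebrick, 230 x 64 x 114 mm (x, y, z), about 0.8 kg, standing on its long edge on the bench to the left or right of the tray. Origin: centre of its underside; x along its length, y across the 64 mm thickness, z up.
- rack: Fixed pale wooden rack on the other side of the tray, 180 x 130 mm, origin: centre of its underside. Base 18 mm thick; posts up to 63 mm above the bench make three slots along x, 18 mm wide, at y = -39, 0 and +39 mm. Whole board and offcut stand in the two outer slots, either way round.
- board: Loose pale grey whole soldering board, 150 wide x 12 thick x 200 mm high (x, y, z), about 0.33 kg, upright in an outer slot of the rack, bottom 18 mm and top 218 mm above the bench; its top edge is free to pinch. Origin: centre of the bottom edge; z up along the board. Leaning, its bottom rear corner bears on the tray: angle from upright = atan(corner to brick face / 114 mm).
- offcut: Loose offcut of the same board, 120 x 12 x 90 mm, standing in the other outer slot of the rack. Origin at the centre of its bottom face. Not wanted.
- tin: Bystander: squat round polish tin, 93 mm diameter, 55 mm high. Origin at the centre of its underside.
- can: Bystander: round solvent can, 68 mm diameter, 130 mm high. Origin at the centre of its underside.
- pliers: Bystander: pliers lying flat on the bench, 165 mm long, 15 mm high. Origin near the pivot, on the bench.
Things that resemble listed ones, but are neither listed nor needed, are in the scene too. Of the things shaped like the lamp_foot, the brass one is meant. Leave any orange look-alike of the brick alone.

How it is judged:
By the outcome, as a careful person would: the job done as asked, in the order asked, and still so for the second after the job is handed in, with the robot touching nothing.
It also fails if it takes over 64 s, if anything falls off the work surface, if the arm or the gripper's body presses on something with over 40 N, if the wrist force passes 120 N, or if a joint passes its speed limit or range.

## Working session

There is one attempt and no reset: what is moved stays moved. The work goes in short steps, Python scripts to look and compute and a tool call to move; the robot and the scene stay as the last step left them, time stands still between calls to the robot, and variables do not carry over. Pictures are saved under pics/ and viewed, at most 10 in all, crops included, and the job is handed in when it is done.

Besides the shell and the picture viewer there is one more tool, called in YAML: its name, and indented under it one key for each argument. play_rows: Moves the arm, as the interface text tells. Shifts and turns lie within -1 to 1; 1 stands for 25 cm of shift or 60 degrees of turn. Its arguments: {"type":"object","properties":{"slide":{"type":"array"},"twist":{"type":"array"},"fingers":{"type":"number"},"force":{"type":"number"}},"required":["slide","twist"]}

```bash
ls; mkdir -p pics; python3 - <<'E'
from plant import robot,cams
import cv2,numpy as np
for n in("top","side"):
    p,d=cams.read_camera(n); c=cams.get_calibration(n)
    cv2.imwrite(f"pics/{n}0.png",p[:,:,::-1]); np.savez(f"{n}0.npz",p=p,d=d,**c)
    print(n,c)
print(robot.read_state())
E
```

```text
pics
top {'fx': 529.2698639615558, 'fy': 529.2698639615558, 'cx': 316.94122213074843, 'cy': 236.10215309481995, 'world_from_camera': array([[-0.01969168, -0.99602455,  0.08687544,  0.38155694],
       [-0.9997982 ,  0.01996252,  0.00224982, -0.01848468],
       [-0.00397512, -0.08681361, -0.99621664,  1.46187341],
       [ 0.        ,  0.        ,  0.        ,  1.        ]])}
side {'fx': 593.6495784363063, 'fy': 593.6495784363063, 'cx': 328.23151775260817, 'cy': 241.66237668154284, 'world_from_camera': array([[ 0.50018856, -0.53288714,  0.68252671, -0.74653999],
       [-0.86585815, -0.31694753,  0.38708387, -0.73286725],
       [ 0.01005314, -0.78458623, -0.6199382 ,  1.18090368],
       [ 0.        ,  0.        ,  0.        ,  1.        ]])}
{'t': 0.1, 'q': array([ 1.08460065e+00,  1.31085326e-01,  1.48919731e+00, -1.28692443e-05,
        1.52301211e+00, -8.53840006e-02]), 'dq': array([ 0.00035854, -0.00122214, -0.00169625, -0.00061756, -0.00091982,
       -0.00029605]), 'joint_torque': array([ 1.28582520e-03, -5.61339641e+01, -4.93096805e+01,  7.71387597e-02,
        2.91781680e-02, -3.58003444e-05]), 'tool_pos': array([0.23382514, 0.55198539, 0.21767776]), 'orientation': array([-6.25293377e-01, -3.07825742e+00,  2.57051172e-03]), 'force': array([-0.11820141, -0.75743002,  0.1739584 ]), 'wrist_torque': array([ 0.01309075,  0.0194787 , -0.0159291 ]), 'gripper_force': 0.0, 'opening': 0.09261681962628503}
```

View pics/top0.png

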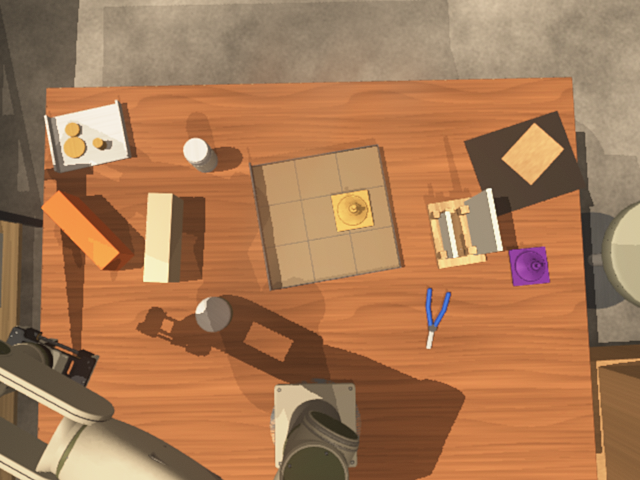

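View pics/side0.png

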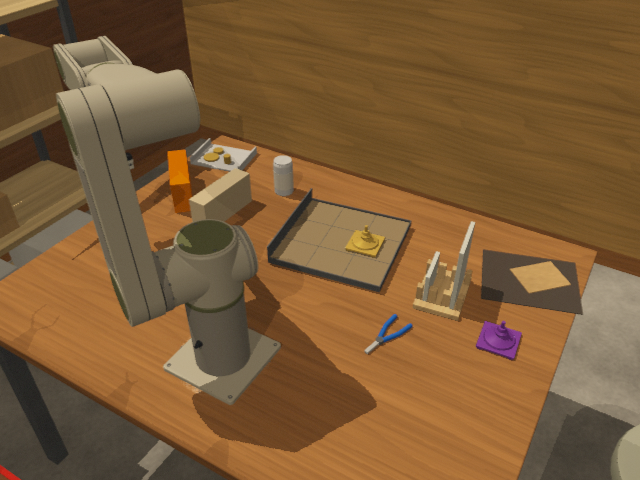

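The top view shows the tray with its raised back on the left (about 252–270, 165–290), the brass foot at (352,210), the cream brick at (160,237), the tin at (213,314) and the can at (197,153). The rack is at (463,230), with the board in the right slot (485,220) and the offcut in the left. The side view confirms the raised back faces the brick.

```bash
cat > h.py <<'E'
import numpy as np,cv2
def cloud(d,c):
    v,u=np.mgrid[:480,:640]
    P=np.stack([(u-c["cx"])/c["fx"]*d,(v-c["cy"])/c["fy"]*d,d],-1)
    T=c["world_from_camera"]; return P@T[:3,:3].T+T[:3,3]
def rect(X):  # min-area rectangle in xy: centre, long side, short side, angle of long side (deg)
    (cx,cy),(w,h),a=cv2.minAreaRect((X[:,:2]*1000).astype(np.float32))
    if w<h: w,h,a=h,w,a+90
    return np.round([cx,cy,w,h,(a+90)%180-90],1)
E
python3 - <<'E'
from h import *
f=np.load("top0.npz"); W=cloud(f["d"],f); p=f["p"]; hsv=cv2.cvtColor(p,cv2.COLOR_RGB2HSV)
def sel(name,box,zlo,zhi,extra=None):
    m=np.zeros((480,640),bool); x0,x1,y0,y1=box; m[y0:y1,x0:x1]=1
    m&=(W[...,2]>zlo)&(W[...,2]<zhi)&(f["d"]>0)
    if extra is not None:m&=extra
    m=cv2.morphologyEx(m.astype(np.uint8),cv2.MORPH_OPEN,np.ones((3,3) if name not in("back",) else (1,1)))>0
    X=W[m]; print(name,len(X),rect(X),"z med",np.round(np.median(X[:,2]),4)); return X
sel("brick",(130,215,180,295),.105,.125)
sel("tray",(235,415,135,300),.012,.1)
sel("back",(235,300,135,300),.055,.085)
sel("floor",(235,415,135,300),.018,.027)
sel("foot",(325,380,185,235),.028,.11,(hsv[...,1]>150))
sel("footplate",(325,380,185,235),.0,.05,(hsv[...,1]>150))
sel("boardtop",(440,515,180,275),.19,.23)
sel("board",(440,515,180,275),.13,.23)
sel("offcut",(430,470,190,275),.09,.12)
sel("rack",(425,515,180,275),.01,.07)
sel("tin",(190,240,290,340),.04,.07)
sel("can",(175,225,130,180),.11,.14)
E
```

```text
brick 2273 [504.7 393.5 230.5  65.8  -2.8] z med 0.1132
tray 16590 [561.3 -36.4 358.5 348.  -81.2] z med 0.0218
back 288 [533.5 137.5 343.7   6.3   8.8] z med 0.0694
floor 7561 [561.  -36.9 350.5 342.1 -81.2] z med 0.0217
foot 473 [ 580.1 -122.4   74.2   67.8   -7.7] z med 0.0448
footplate 305 [ 586.9 -127.6   87.4   46.7   32.5] z med 0.0407
boardtop 542 [ 520.8 -433.6  149.4   15.7    7.6] z med 0.2149
board 1004 [ 520.7 -433.6  149.6   15.8    7.7] z med 0.1947
offcut 276 [ 497.6 -359.1  119.3   14.8    8.2] z med 0.106
rack 2343 [ 509.8 -395.4  179.8  130.     8. ] z med 0.0193
tin 991 [302.7 266.2  92.6  91.3 -76.6] z med 0.0538
can 546 [724.8 292.5  65.2  62.8 -85.9] z med 0.1285
```

```bash
python3 - <<'E'
from h import *
f=np.load("top0.npz"); W=cloud(f["d"],f); hsv=cv2.cvtColor(f["p"],cv2.COLOR_RGB2HSV)
box=np.zeros((480,640),bool); box[182:240,322:385]=1
print("hsv foot",hsv[200,340],hsv[220,365],"tile",hsv[200,310],hsv[250,350])
m=box&(hsv[...,1]>140)&(hsv[...,2]>140)
cs,_=cv2.findContours(m.astype(np.uint8),0,2);c=max(cs,key=cv2.contourArea)
print(cv2.minAreaRect(c))
z=W[box][:,2]; print(np.histogram(z,np.arange(.015,.105,.005)))
mm=box&(W[...,2]>.0265)&(W[...,2]<.105); print("by height",rect(W[mm]),mm.sum())
t=box&(W[...,2]>.075); print("tube",W[t].mean(0),t.sum())
# colour contour cast to plate height
zp=np.median(W[m&(W[...,2]<.045)][:,2]);print("zp",zp)
T=f["world_from_camera"]
q=c[:,0].astype(float); r=np.c_[(q[:,0]-f["cx"])/f["fx"],(q[:,1]-f["cy"])/f["fy"],np.ones(len(q))]@T[:3,:3].T
X=T[:3,3]+r*((zp-T[2,3])/r[:,2])[:,None]; print("colour",rect(X))
E
```

```text
hsv foot [ 19 155 228] [ 21 143 246] tile [ 16 110 197] [ 16 108 198]
((352.0320129394531, 210.17601013183594), (36.6715202331543, 37.029293060302734), 79.69515228271484)
(array([ 736, 1275,  341,  403,  272,  229,  137,   61,    8,   35,   45,
         18,   21,    2,    1,    2,    8]), array([0.015, 0.02 , 0.025, 0.03 , 0.035, 0.04 , 0.045, 0.05 , 0.055,
       0.06 , 0.065, 0.07 , 0.075, 0.08 , 0.085, 0.09 , 0.095, 0.1  ]))
by height [ 575.  -115.3  169.8  156.6   88.8] 1418
tube [ 0.51542871 -0.08312863  0.49727191] 50
zp 0.03490694372083636
colour [ 574.9 -112.1  100.8  100.   -81.1]
```

play_rows:
  slide:
    - [-0.178,-0.023,0]
    - [-0.178,-0.023,0]
    - [-0.178,-0.023,0]
    - [-0.178,-0.023,0]
    - [-0.178,-0.023,0]
    - [-0.178,-0.023,0]
    - [-0.178,-0.023,0]
    - [0,0,0]
  twist:
    - [0,0,0]
    - [0,0,0]
    - [0,0,0]
    - [0,0,0]
    - [0,0,0]
    - [0,0,0]
    - [0,0,0]
    - [0,0,-0.112]
  fingers: -1
  force: 30

```text
t: 0.9
tool_pos: [0.5093, 0.3899, 0.2176]
orientation: [0.451, 3.108, -0.003]
force: [-0.5, 1.2, -1.2]
opening: 0.0932
gripper_force: 0.0
```

```bash
cat >> h.py <<'E'
from scipy.spatial.transform import Rotation as R
def pose(x,y,z,yaw,tilt=0):
    """TCP target (mm); tool y at world heading yaw (deg), pointing down; tilt leans the tool's back toward +tool y (deg)"""
    a=np.radians(yaw); ty=np.array([np.cos(a),np.sin(a),0]); tz=np.array([0,0,-1.]); tx=np.cross(ty,tz)
    Rm=R.from_matrix(np.c_[tx,ty,tz])*R.from_euler("x",tilt,degrees=True)
    return np.array([x,y,z]),Rm
def go(x,y,z,yaw,tilt=0):
    from plant import robot
    s=robot.read_state(); R0=R.from_rotvec(s["orientation"]); p,Rt=pose(x,y,z,yaw,tilt)
    d=R0.inv().apply(p-s["tool_pos"]*1000)
    w=(R0.inv()*Rt).as_rotvec(degrees=True)
    print("t",s["t"],"pos",np.round(s["tool_pos"]*1000,1),"F",np.round(s["force"],1),"open",round(s["opening"]*1000,1),"grip",round(s["gripper_force"],1))
    print("slide total units",np.round(d/250,4),"mm",np.round(d,1)," twist total units",np.round(w/60,4),"deg",np.round(w,2))
    return s
E
python3 -c "
from h import *
go(504.7,393.5,70,87.2)"
```

```text
t 0.9 pos [509.3 389.9 217.6] F [-0.5  1.2 -1.2] open 93.2 grip 0.0
slide total units [0.0223 0.0098 0.5904] mm [  5.6   2.4 147.6]  twist total units [-0.0018  0.0007 -0.2285] deg [ -0.11   0.04 -13.71]
```

play_rows:
  slide:
    - [0.022,0.01,0]
    - [0,0,0]
    - [0,0,0]
    - [0,0,0.08]
    - [0,0,0.08]
    - [0,0,0.08]
    - [0,0,0.08]
    - [0,0,0]
  twist:
    - [0,0,0]
    - [0,0,-0.113]
    - [0,0,-0.113]
    - [0,0,0]
    - [0,0,0]
    - [0,0,0]
    - [0,0,0]
    - [0,0,0]

```text
t: 1.7
tool_pos: [0.4972, 0.3975, 0.1347]
orientation: [-0.075, -3.135, 0.006]
force: [-0.6, -0.2, -0.4]
opening: 0.093
gripper_force: 0.0
```

```bash
python3 -c "
from h import *
go(504.7,393.5,70,87.2)"
```

```text
t 1.7 pos [497.2 397.5 134.7] F [-0.6 -0.2 -0.4] open 93.0 grip 0.0
slide total units [-0.0322 -0.0137  0.2585] mm [-8.  -3.4 64.6]  twist total units [-0.0035 -0.0053  0.0009] deg [-0.21 -0.32  0.05]
```

play_rows:
  slide:
    - [-0.032,-0.014,0]
    - [0,0,0]
    - [0,0,0.065]
    - [0,0,0.065]
    - [0,0,0.065]
    - [0,0,0.065]
    - [0,0,0]
    - [0,0,0]
  twist:
    - [0,0,0]
    - [0,0,0]
    - [0,0,0]
    - [0,0,0]
    - [0,0,0]
    - [0,0,0]
    - [0,0,0]
    - [0,0,0]

```text
t: 2.5
tool_pos: [0.5078, 0.3936, 0.0725]
orientation: [-0.074, -3.139, 0.002]
force: [0.2, -0.8, -0.1]
opening: 0.093
gripper_force: 0.0
```

play_rows:
  slide:
    - [0,0,0]
    - [0,0,0]
    - [0,0,0]
    - [0,0,0]
    - [0,0,0]
    - [0,0,0]
    - [0,0,0]
    - [0,0,0]
  twist:
    - [0,0,0]
    - [0,0,0]
    - [0,0,0]
    - [0,0,0]
    - [0,0,0]
    - [0,0,0]
    - [0,0,0]
    - [0,0,0]
  fingers: 1
  force: 35

```text
t: 3.3
tool_pos: [0.5088, 0.3937, 0.0742]
orientation: [0.074, 3.14, -0.0]
force: [-0.6, -4.2, 5.9]
opening: 0.0637
gripper_force: 35.0
```

```bash
python3 -c "
from h import *
go(550.5,45.2,200,98.8)"
```

```text
t 3.3 pos [508.8 393.7  74.2] F [-0.6 -4.2  5.9] open 63.7 grip 35.0
slide total units [-0.2324 -1.3848 -0.5027] mm [ -58.1 -346.2 -125.7]  twist total units [-0.0002  0.0006 -0.1915] deg [-1.000e-02  4.000e-02 -1.149e+01]
```

play_rows:
  slide:
    - [0,0,-0.116]
    - [0,0,-0.116]
    - [0,0,-0.116]
    - [0,0,-0.116]
    - [-0.03,-0.173,0]
    - [-0.03,-0.173,0]
    - [-0.03,-0.173,0]
    - [-0.03,-0.173,0]
  twist:
    - [0,0,0]
    - [0,0,0]
    - [0,0,0]
    - [0,0,0]
    - [0,0,0]
    - [0,0,0]
    - [0,0,0]
    - [0,0,0]

```text
t: 4.1
tool_pos: [0.529, 0.2182, 0.1875]
orientation: [-0.072, -3.138, 0.001]
force: [1.4, -0.2, -7.6]
opening: 0.0637
gripper_force: 35.0
```

play_rows:
  slide:
    - [-0.03,-0.173,0]
    - [-0.03,-0.173,0]
    - [-0.03,-0.173,0]
    - [-0.03,-0.17,0]
    - [0,0,0]
    - [0,0,0]
    - [0,0,0]
    - [0,0,0]
  twist:
    - [0,0,0]
    - [0,0,0]
    - [0,0,0]
    - [0,0,0]
    - [0,0,-0.096]
    - [0,0,-0.096]
    - [0,0,0]
    - [0,0,0]

```text
t: 4.9
tool_pos: [0.5514, 0.0465, 0.1883]
orientation: [0.238, -3.13, -0.001]
force: [-1.1, -0.3, -7.6]
opening: 0.0639
gripper_force: 35.0
```

```bash
python3 -c "
from h import *
go(554.5,45.8,96.2,98.8)"
```

```text
t 4.9 pos [551.4  46.5 188.3] F [-1.1 -0.3 -7.6] open 63.9 grip 35.0
slide total units [-0.0126 -0.0051  0.3682] mm [-3.2 -1.3 92.1]  twist total units [ 0.0007 -0.0021 -0.002 ] deg [ 0.04 -0.12 -0.12]
```

play_rows:
  slide:
    - [-0.012,-0.005,0]
    - [0,0,0.11]
    - [0,0,0.11]
    - [0,0,0.06]
    - [0,0,0.04]
    - [0,0,0]
    - [0,0,0]
    - [0,0,0]
  twist:
    - [0,0,0]
    - [0,0,0]
    - [0,0,0]
    - [0,0,0]
    - [0,0,0]
    - [0,0,0]
    - [0,0,0]
    - [0,0,0]

```text
t: 5.7
tool_pos: [0.5566, 0.0455, 0.1113]
orientation: [-0.242, 3.13, -0.0]
force: [0.2, 0.3, -7.1]
opening: 0.0638
gripper_force: 35.0
```

```bash
python3 -c "
from h import *
go(554.5,45.8,96.2,98.8)"
```

```text
t 5.7 pos [556.6  45.5 111.3] F [ 0.2  0.3 -7.1] open 63.8 grip 35.0
slide total units [0.0082 0.0024 0.0605] mm [ 2.1  0.6 15.1]  twist total units [-0.0004  0.0025  0.0005] deg [-0.03  0.15  0.03]
```

play_rows:
  slide:
    - [0.006,0.002,0]
    - [0,0,0.02]
    - [0,0,0.02]
    - [0,0,0.01]
    - [0,0,0.008]
    - [0,0,0]
    - [0,0,0]
    - [0,0,0]
  twist:
    - [0,0,0]
    - [0,0,0]
    - [0,0,0]
    - [0,0,0]
    - [0,0,0]
    - [0,0,0]
    - [0,0,0]
    - [0,0,0]

```text
t: 6.5
tool_pos: [0.5538, 0.0458, 0.0963]
orientation: [-0.242, 3.132, -0.0]
force: [-6.6, -0.1, 3.6]
opening: 0.0637
gripper_force: 35.0
```

```bash
python3 -c "
from h import *
go(554.5,45.8,96.2,98.8)"
```

```text
t 6.5 pos [553.8  45.8  96.3] F [-6.6 -0.1  3.6] open 63.7 grip 35.0
slide total units [-0.0026 -0.0002  0.0002] mm [-0.7 -0.1  0.1]  twist total units [-0.0001  0.0001  0.0007] deg [-0.    0.    0.04]
```

play_rows:
  slide:
    - [0,0,0]
    - [0,0,0]
    - [0,0,0]
    - [0,0,0]
    - [0,0,0]
    - [0,0,-0.05]
    - [0,0,-0.1]
    - [0,0,-0.15]
  twist:
    - [0,0,0]
    - [0,0,0]
    - [0,0,0]
    - [0,0,0]
    - [0,0,0]
    - [0,0,0]
    - [0,0,0]
    - [0,0,0]
  fingers: -1

```text
t: 7.3
tool_pos: [0.5522, 0.0458, 0.1695]
orientation: [0.242, -3.128, -0.001]
force: [0.3, -0.0, 0.4]
opening: 0.0932
gripper_force: 0.0
```

```bash
python3 -c "
from h import *
go(520.8,-433.6,290,97.7)"
```

```text
t 7.3 pos [552.2  45.8 169.5] F [ 0.3 -0.   0.4] open 93.2 grip 0.0
slide total units [ 0.4205 -1.8751 -0.4817] mm [ 105.1 -468.8 -120.4]  twist total units [ 0.0006 -0.004   0.0189] deg [ 0.04 -0.24  1.14]
```

play_rows:
  slide:
    - [0,0,-0.16]
    - [0,0,-0.16]
    - [0,0,-0.16]
    - [0.03,-0.16,0]
    - [0.04,-0.171,0]
    - [0.04,-0.171,0]
    - [0.04,-0.171,0]
    - [0.04,-0.171,0]
  twist:
    - [0,0,0]
    - [0,0,0]
    - [0,0,0]
    - [0,0,0]
    - [0,0,0]
    - [0,0,0]
    - [0,0,0]
    - [0,0,0.019]

```text
t: 8.1
tool_pos: [0.5389, -0.1717, 0.2914]
orientation: [-0.211, 3.133, -0.001]
force: [1.7, -1.2, 0.7]
opening: 0.0926
gripper_force: 0.0
```

play_rows:
  slide:
    - [0.04,-0.171,0]
    - [0.04,-0.171,0]
    - [0.04,-0.171,0]
    - [0.04,-0.171,0]
    - [0.03,-0.171,0]
    - [0.03,-0.171,0]
    - [0,0,0]
    - [0,0,0]
  twist:
    - [0,0,0]
    - [0,0,0]
    - [0,0,0]
    - [0,0,0]
    - [0,0,0]
    - [0,0,0]
    - [0,0,0]
    - [0,0,0]

```text
t: 8.9
tool_pos: [0.5186, -0.4324, 0.2901]
orientation: [0.208, -3.134, -0.001]
force: [-0.6, 0.8, -0.2]
opening: 0.0931
gripper_force: 0.0
```

```bash
python3 - <<'E'
from h import *
from plant import cams
go(520.8,-433.6,220,97.7)
p,d=cams.read_camera("top");c=cams.get_calibration("top");np.savez("top1.npz",p=p,d=d,**c)
cv2.imwrite("pics/top1.png",p[:,:,::-1])
W=cloud(d,c)
m=(W[...,2]>.126)&(W[...,2]<.145)&(abs(W[...,0]-.55)<.16)&(abs(W[...,1]-.05)<.09)
print("brick",rect(W[m]),np.median(W[m][:,2]))
E
```

```text
t 8.9 pos [ 518.6 -432.4  290.1] F [-0.6  0.8 -0.2] open 93.1 grip 0.0
slide total units [-0.0081 -0.0061  0.2805] mm [-2.  -1.5 70.1]  twist total units [ 0.0007 -0.0002 -0.0018] deg [ 0.04 -0.01 -0.11]
brick [550.   46.2 230.8  64.    8.9] 0.1351715815510608
```

View pics/top1.png

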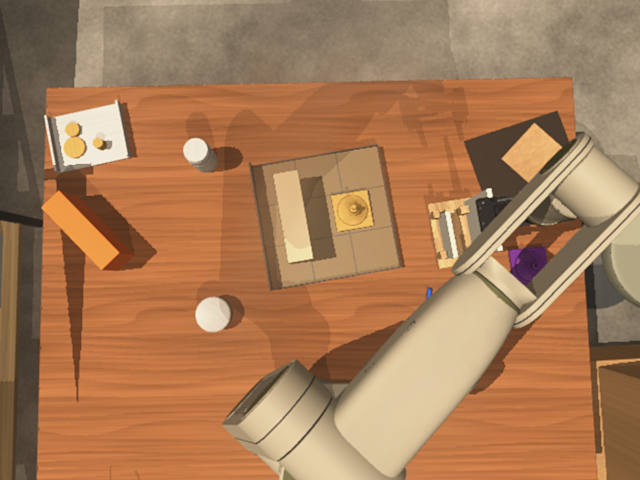

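The brick now stands at (550.0, 46.2), yaw 8.9°, top at 135 mm. That is 1 mm from target, and everything else is undisturbed. Next is the board.

play_rows:
  slide:
    - [-0.008,-0.006,0.02]
    - [0,0,0.08]
    - [0,0,0.08]
    - [0,0,0.08]
    - [0,0,0.08]
    - [0,0,0.06]
    - [0,0,0.04]
    - [0,0,0]
  twist:
    - [0,0,0]
    - [0,0,0]
    - [0,0,0]
    - [0,0,0]
    - [0,0,0]
    - [0,0,0]
    - [0,0,0]
    - [0,0,0]
  fingers: -0.3
  force: 20

```text
t: 9.75
tool_pos: [0.5209, -0.4316, 0.1785]
orientation: [0.212, -3.133, -0.003]
force: [-0.3, -0.6, 0.4]
opening: 0.0605
gripper_force: 0.0
```

```bash
python3 -c "
from h import *
go(520.8,-433.6,180,97.7)"
```

```text
t 9.75 pos [ 520.9 -431.6  178.5] F [-0.3 -0.6  0.4] open 60.5 grip 0.0
slide total units [ 0.0016 -0.0077 -0.0059] mm [ 0.4 -1.9 -1.5]  twist total units [ 0.0019 -0.0014  0.0007] deg [ 0.11 -0.09  0.04]
```

play_rows:
  slide:
    - [0,-0.006,-0.004]
    - [0,0,0]
    - [0,0,0]
    - [0,0,0]
    - [0,0,0]
    - [0,0,0]
    - [0,0,0]
    - [0,0,0]
  twist:
    - [0,0,0]
    - [0,0,0]
    - [0,0,0]
    - [0,0,0]
    - [0,0,0]
    - [0,0,0]
    - [0,0,0]
    - [0,0,0]
  fingers: 1
  force: 25

```text
t: 10.55
tool_pos: [0.5215, -0.4343, 0.1812]
orientation: [-0.211, 3.134, 0.0]
force: [-0.6, 0.5, 0.2]
opening: 0.0117
gripper_force: 25.0
```

```bash
python3 -c "
from h import *
go(520.8,-433.6,180,97.7)"
```

```text
t 10.55 pos [ 521.5 -434.3  181.2] F [-0.6  0.5  0.2] open 11.7 grip 25.0
slide total units [0.0025 0.0031 0.0047] mm [0.6 0.8 1.2]  twist total units [ 0.      0.     -0.0001] deg [ 0.  0. -0.]
```

play_rows:
  slide:
    - [0,0,-0.04]
    - [0,0,-0.12]
    - [0,0,-0.12]
    - [0,0,-0.12]
    - [0,0,-0.12]
    - [0,0,-0.08]
    - [0,0,0]
    - [0,0,0]
  twist:
    - [0,0,0]
    - [0,0,0]
    - [0,0,0]
    - [0,0,0]
    - [0,0,0]
    - [0,0,0]
    - [0,0,0]
    - [0,0,0]

```text
t: 11.35
tool_pos: [0.5215, -0.4343, 0.3306]
orientation: [0.211, -3.134, -0.0]
force: [0.7, 0.0, -4.5]
opening: 0.0119
gripper_force: 25.0
```

```bash
python3 -c "
from h import *
go(554.6,15,330,98.8)"
```

```text
t 11.35 pos [ 521.5 -434.3  330.6] F [ 0.7  0.  -4.5] open 11.9 grip 25.0
slide total units [-0.372   1.7632  0.0028] mm [-93.  440.8   0.7]  twist total units [ 0.0002 -0.0002 -0.0184] deg [ 0.01 -0.01 -1.1 ]
```

play_rows:
  slide:
    - [-0.015,0.07,0]
    - [-0.027,0.126,0]
    - [-0.027,0.126,0]
    - [-0.027,0.126,0]
    - [-0.027,0.126,0]
    - [-0.027,0.126,0]
    - [-0.027,0.126,0]
    - [-0.027,0.126,0]
  twist:
    - [0,0,0]
    - [0,0,0]
    - [0,0,0]
    - [0,0,0]
    - [0,0,0]
    - [0,0,0]
    - [0,0,0]
    - [0,0,0]

```text
t: 12.15
tool_pos: [0.5392, -0.1899, 0.3283]
orientation: [0.21, -3.131, -0.003]
force: [0.3, 0.4, -3.8]
opening: 0.0121
gripper_force: 25.0
```

play_rows:
  slide:
    - [-0.027,0.126,0]
    - [-0.027,0.126,0]
    - [-0.027,0.126,0]
    - [-0.027,0.126,0]
    - [-0.027,0.126,0]
    - [-0.027,0.126,0]
    - [-0.01,0.055,0]
    - [0,0,0]
  twist:
    - [0,0,0]
    - [0,0,0]
    - [0,0,0]
    - [0,0,0]
    - [0,0,0]
    - [0,0,0]
    - [0,0,0]
    - [0,0,-0.018]

```text
t: 12.95
tool_pos: [0.5549, 0.0168, 0.3291]
orientation: [0.245, -3.129, -0.001]
force: [-0.4, -1.2, -3.9]
opening: 0.0119
gripper_force: 25.0
```

play_rows:
  slide:
    - [0,0,0]
    - [0,0,0]
    - [0,0,0]
    - [0,0,0]
    - [0,0,0]
    - [0,0,0]
    - [0,0,0]
    - [0,0,0]
  twist:
    - [0.055,0,0]
    - [0.056,0,0]
    - [0.056,0,0]
    - [0.056,0,0]
    - [0.055,0,0]
    - [0.055,0,0]
    - [0,0,0]
    - [0,0,0]

```text
t: 13.75
tool_pos: [0.5553, 0.0147, 0.3302]
orientation: [-0.236, 3.061, -0.537]
force: [0.1, 0.0, -4.3]
opening: 0.0119
gripper_force: 25.0
```

```bash
python3 -c "
from h import *
s=go(554.6,21,200,98.8,20)
print(s['q'], (R.from_rotvec(s['orientation'])).inv().apply([0,0,-1]))"
```

```text
t 13.75 pos [555.3  14.7 330.2] F [ 0.1  0.  -4.3] open 11.9 grip 25.0
slide total units [-0.0022  0.2012  0.4809] mm [ -0.6  50.3 120.2]  twist total units [ 0.0017 -0.0018  0.0007] deg [ 0.1  -0.11  0.04]
[ 0.16591915 -0.01199449  1.47570067 -0.34931923  1.67757197 -1.59649081] [-0.00203102  0.34035771  0.94029384]
```

play_rows:
  slide:
    - [-0.002,0.034,0.08]
    - [0,0.034,0.08]
    - [0,0.034,0.08]
    - [0,0.034,0.08]
    - [0,0.034,0.08]
    - [0,0.031,0.08]
    - [0,0,0]
    - [0,0,0]
  twist:
    - [0,0,0]
    - [0,0,0]
    - [0,0,0]
    - [0,0,0]
    - [0,0,0]
    - [0,0,0]
    - [0,0,0]
    - [0,0,0]

```text
t: 14.55
tool_pos: [0.5551, 0.0204, 0.2014]
orientation: [-0.233, 3.06, -0.538]
force: [1.2, -0.3, -3.2]
opening: 0.0114
gripper_force: 25.0
```

```bash
python3 - <<'E'
from h import *
from plant import cams
go(554.6,21,182,98.8,20)
p,d=cams.read_camera("side");c=cams.get_calibration("side")
cv2.imwrite("pics/side1.png",cv2.resize(p[130:330,220:460,::-1],None,fx=3,fy=3))
E
```

```text
t 14.55 pos [555.1  20.4 201.4] F [ 1.2 -0.3 -3.2] open 11.4 grip 25.0
slide total units [0.0015 0.0291 0.0722] mm [ 0.4  7.3 18. ]  twist total units [ 0.0008 -0.0012 -0.0012] deg [ 0.05 -0.07 -0.07]
```

View pics/side1.png

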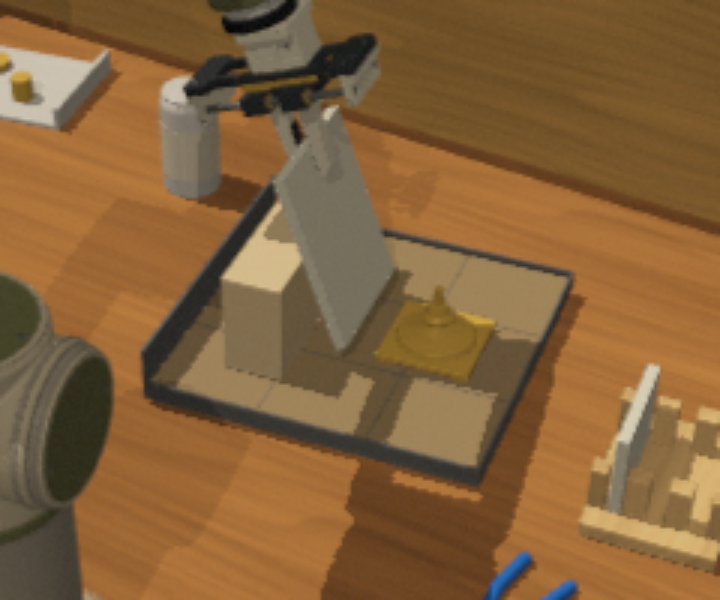

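The crop shows the board held leaning towards the brick. Its bottom edge, (340,350) to (395,270), hangs between the foot and the brick, and the offcut is untouched in the rack. I'll lower it gently.

play_rows:
  slide:
    - [0,0.008,0.02]
    - [0,0.008,0.02]
    - [0,0.006,0.016]
    - [0,0.004,0.01]
    - [0,0.002,0.005]
    - [0,0,0]
    - [0,0,0]
    - [0,0,0]
  twist:
    - [0,0,0]
    - [0,0,0]
    - [0,0,0]
    - [0,0,0]
    - [0,0,0]
    - [0,0,0]
    - [0,0,0]
    - [0,0,0]

```text
t: 15.4
tool_pos: [0.5552, 0.0218, 0.1824]
orientation: [-0.235, 3.059, -0.539]
force: [-0.4, 0.1, -4.4]
opening: 0.0119
gripper_force: 25.0
```

```bash
python3 -c "
from h import *
go(554.6,22,177.4,98.8,20)"
```

```text
t 15.4 pos [555.2  21.8 182.4] F [-0.4  0.1 -4.4] open 11.9 grip 25.0
slide total units [0.0024 0.0077 0.0184] mm [0.6 1.9 4.6]  twist total units [ 0.0003  0.0003 -0.0004] deg [ 0.02  0.02 -0.02]
```

play_rows:
  slide:
    - [0,0.0014,0.004]
    - [0,0.0014,0.004]
    - [0,0.0014,0.004]
    - [0,0.0014,0.004]
    - [0,0,0]
    - [0,0,0]
    - [0,0,0]
    - [0,0,0]
  twist:
    - [0,0,0]
    - [0,0,0]
    - [0,0,0]
    - [0,0,0]
    - [0,0,0]
    - [0,0,0]
    - [0,0,0]
    - [0,0,0]

```text
t: 16.2
tool_pos: [0.5551, 0.0217, 0.1779]
orientation: [-0.235, 3.059, -0.539]
force: [0.3, 0.8, -3.3]
opening: 0.0121
gripper_force: 25.0
```

play_rows:
  slide:
    - [0,0.0014,0.004]
    - [0,0,0]
    - [0,0,0]
    - [0,0,0]
    - [0,0,0]
    - [0,0,0]
    - [0,0,0]
    - [0,0,0]
  twist:
    - [0,0,0]
    - [0,0,0]
    - [0,0,0]
    - [0,0,0]
    - [0,0,0]
    - [0,0,0]
    - [0,0,0]
    - [0,0,0]

```text
t: 17.0
tool_pos: [0.5554, 0.0218, 0.1772]
orientation: [-0.235, 3.058, -0.539]
force: [-0.8, 1.5, 3.6]
opening: 0.012
gripper_force: 25.0
```

```bash
python3 -c "
from h import *
go(554.6,22,177.4,98.8,20)"
```

```text
t 17.0 pos [555.4  21.8 177.2] F [-0.8  1.5  3.6] open 12.0 grip 25.0
slide total units [ 0.0029  0.0009 -0.0011] mm [ 0.7  0.2 -0.3]  twist total units [ 0.0003  0.0005 -0.0005] deg [ 0.02  0.03 -0.03]
```

Touchdown was gentle, about 7 N. Next I'll rotate about the bottom edge until the board touches the brick.

play_rows:
  slide:
    - [0,0.004,0]
    - [0,0,0]
    - [0,0,0]
    - [0,0,0]
    - [0,0,0]
    - [0,0,0]
    - [0,0,0]
    - [0,0,0]
  twist:
    - [0.006,0,0]
    - [0,0,0]
    - [0,0,0]
    - [0,0,0]
    - [0,0,0]
    - [0,0,0]
    - [0,0,0]
    - [0,0,0]

```text
t: 17.8
tool_pos: [0.5552, 0.0225, 0.1768]
orientation: [-0.234, 3.056, -0.549]
force: [-0.1, 0.1, 5.1]
opening: 0.0119
gripper_force: 25.0
```

play_rows:
  slide:
    - [0,0.004,0]
    - [0,0,0]
    - [0,0,0]
    - [0,0,0]
    - [0,0,0]
    - [0,0,0]
    - [0,0,0]
    - [0,0,0]
  twist:
    - [0.006,0,0]
    - [0,0,0]
    - [0,0,0]
    - [0,0,0]
    - [0,0,0]
    - [0,0,0]
    - [0,0,0]
    - [0,0,0]

```text
t: 18.6
tool_pos: [0.555, 0.0231, 0.1764]
orientation: [-0.234, 3.054, -0.559]
force: [2.3, -5.2, 4.8]
opening: 0.0118
gripper_force: 25.0
```

```bash
python3 - <<'E'
from h import *
from plant import cams
go(554.6,22,177.4,98.8,20)
for n in("top","side"):
    p,d=cams.read_camera(n);c=cams.get_calibration(n);W=cloud(d,c)
    m=(W[...,2]>.126)&(W[...,2]<.14)&(abs(W[...,0]-.55)<.16)&(W[...,1]<.1)&(W[...,1]>-.02)
    print(n,"brick",rect(W[m]))
    # board front face: pixels between foot and brick, in foot frame (s along ey, r along ex)
    a=np.radians(8.8);D=W*1000-np.array([574.9,-112.1,0]);s=D[...,1]*np.cos(a)-D[...,0]*np.sin(a);r=D[...,0]*np.cos(a)+D[...,1]*np.sin(a)
    b=(s>65)&(s<140)&(abs(r)<85)&(W[...,2]>.035)&(W[...,2]<.16)&(abs((s-81)-(W[...,2]*1000-24)*.364)<14)
    if b.sum()>50:
        k=np.polyfit(W[b][:,2]*1000,s[b],1);print("face lean",np.degrees(np.arctan(k[0])),"s at z=22",np.polyval(k,22),"r range",np.percentile(r[b],[.5,99.5]),b.sum())
E
```

```text
t 18.6 pos [555.   23.1 176.4] F [ 2.3 -5.2  4.8] open 11.8 grip 25.0
slide total units [ 0.0024 -0.0055 -0.0024] mm [ 0.6 -1.4 -0.6]  twist total units [-0.0124  0.0001 -0.0007] deg [-0.75  0.01 -0.04]
top brick [551.   38.3 230.4  80.3   8.9]
face lean 21.567753387232447 s at z=22 72.04155120909627 r range [-81.4769656   74.22163014] 522
side brick [549.3  32.4 234.   85.6   9.7]
face lean 21.445060344189248 s at z=22 69.14331184966139 r range [-82.22227357  77.35065458] 1018
```

Contact with the brick is felt (Fy about −5 N). I'll release and withdraw along the board.

play_rows:
  slide:
    - [0,0,0]
    - [0,0,0]
    - [0,0,0]
    - [0,0,0]
    - [0,0,0]
    - [0,0,0]
    - [0,0,0]
    - [0,0,0]
  twist:
    - [0,0,0]
    - [0,0,0]
    - [0,0,0]
    - [0,0,0]
    - [0,0,0]
    - [0,0,0]
    - [0,0,0]
    - [0,0,0]
  fingers: -0.2

```text
t: 19.5
tool_pos: [0.5548, 0.0236, 0.1761]
orientation: [-0.234, 3.055, -0.558]
force: [-1.0, 0.9, 0.2]
opening: 0.0559
gripper_force: 0.0
```

play_rows:
  slide:
    - [0,0,-0.04]
    - [0,0,-0.1]
    - [0,0,-0.12]
    - [0,0,-0.12]
    - [0,0,-0.12]
    - [0,0.1,-0.1]
    - [0,0.15,-0.1]
    - [0,0.15,-0.1]
  twist:
    - [0,0,0]
    - [0,0,0]
    - [0,0,0]
    - [0,0,0]
    - [0,0,0]
    - [0,0,0]
    - [0,0,0]
    - [0,0,0]

```text
t: 20.3
tool_pos: [0.5295, 0.1872, 0.3298]
orientation: [-0.232, 3.054, -0.556]
force: [0.5, 0.0, -0.4]
opening: 0.0561
gripper_force: 0.0
```

play_rows:
  slide:
    - [0,0.18,0]
    - [0,0.18,0]
    - [0,0.18,0]
    - [0,0.18,0]
    - [0,0.18,0]
    - [0,0,0]
    - [0,0,0]
    - [0,0,0]
  twist:
    - [0,0,0]
    - [0,0,0]
    - [0,0,0]
    - [0,0,0]
    - [0,0,0]
    - [0,0,0]
    - [0,0,0]
    - [0,0,0]

```text
t: 21.1
tool_pos: [0.4982, 0.3935, 0.2497]
orientation: [-0.233, 3.054, -0.557]
force: [-0.4, -0.0, 1.0]
opening: 0.0556
gripper_force: 0.0
```

```bash
python3 - <<'E'
from h import *
from plant import cams
go(554.6,22,177.4,98.8,20)
for n in("top","side"):
    p,d=cams.read_camera(n);c=cams.get_calibration(n);W=cloud(d,c)
    cv2.imwrite(f"pics/{n}2.png",p[:,:,::-1])
    a=np.radians(8.8);D=W*1000-np.array([574.9,-112.1,0]);s=D[...,1]*np.cos(a)-D[...,0]*np.sin(a);r=D[...,0]*np.cos(a)+D[...,1]*np.sin(a);z=W[...,2]*1000
    b=(s>65)&(s<150)&(abs(r)<70)&(z>40)&(z<195)&(abs((s-81)-(z-24)*.364)<14)
    A=np.c_[z[b]-22,r[b],np.ones(b.sum())];k=np.linalg.lstsq(A,s[b],rcond=None)[0]
    t=(z>185)&(z<225)&(s>110)&(s<180)&(abs(r)<95)
    print(n,"lean",np.degrees(np.arctan(k[0])),"yaw err",np.degrees(np.arctan(k[1])),"face s at floor",k[2],"top rect",rect(W[t]),"r",np.percentile(r[t],[1,99]))
    m=(z>126)&(z<142)&(s>125)&(s<210)&(abs(r)<140)&(abs((s-81)-(z-24)*.364)>14);print(" brick",rect(W[m]))
    if n=="top":
        hsv=cv2.cvtColor(p,cv2.COLOR_RGB2HSV);q=np.zeros((480,640),bool);q[182:240,322:385]=1
        q&=(hsv[...,1]>140)&(hsv[...,2]>140);cs,_=cv2.findContours(q.astype(np.uint8),0,2);print(" foot",cv2.minAreaRect(max(cs,key=cv2.contourArea)))
E
```

```text
t 21.1 pos [498.2 393.5 249.7] F [-0.4 -0.   1. ] open 55.6 grip 0.0
slide total units [ 0.0034 -1.3043  0.8011] mm [   0.8 -326.1  200.3]  twist total units [-0.0113  0.001  -0.0012] deg [-0.68  0.06 -0.07]
top lean 21.405868825552112 yaw err 0.008997504286317652 face s at floor 71.03140845699964 top rect [553.1  30.9 150.   23.    8.9] r [-73.93981625  73.30855324]
 brick [549.5  48.9 230.3  58.4   8.8]
 foot ((352.05999755859375, 210.08001708984375), (36.85040283203125, 36.939849853515625), 79.69515228271484)
side lean 20.91926436036319 yaw err -1.122081225797033 face s at floor 68.62400357087405 top rect [554.8  26.1 162.8  25.1   8.8] r [-75.38400437  74.1323216 ]
 brick [496.6  38.6 132.8  54.4   8.2]
```

View pics/side2.png

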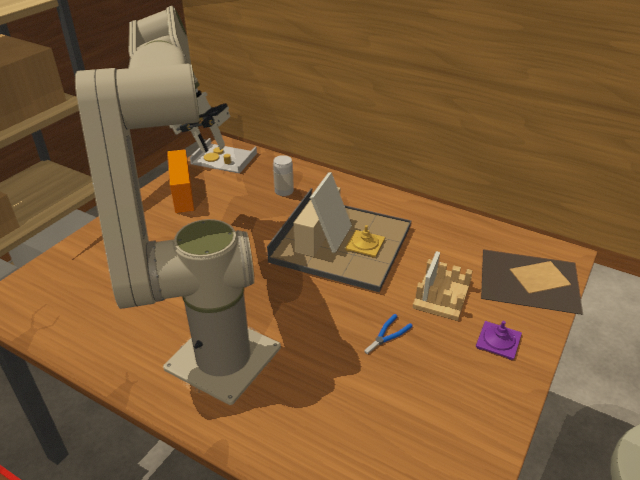

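View pics/top2.png

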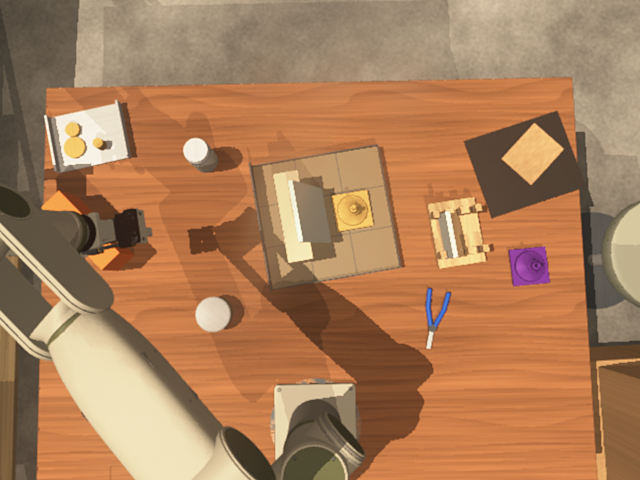

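The side and top views show the board leaning on the brick, centred behind the foot at (352,210). The lean is about 21°, the yaw error is about 0 from the top view, and the gap is about 28 mm. The foot hasn't moved and the gripper is clear, so I'm handing in.

```bash
python3 -c "
from plant import robot
print(robot.close_job())"
```

```text
the job is handed in; nothing more can be done
None
```

The reflector is built and handed in: the brick stands about 1 mm from target, parallel to the raised back, and the whole board leans about 21° against it, centred, its bottom edge about 28 mm behind the unmoved brass foot; the arm's clock read about 21 s of the 64 s allowed.

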